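# Bring a dopped stone into focus with the ratchet lever

### The arm

A 7-joint arm with a two-finger parallel gripper is mounted at the origin on the work surface. World frame = base frame: x ahead of the robot, y to its left, z up, the work surface at z = 0. Lengths are in m, angles in rad, forces in N, time in s.
With the tool pointing down it reaches from about 0.4 to 0.85 m from the base axis. Payload 10.4 kg.
Tool frame: the origin (TCP) lies at the very end of the fingers, on their centre line; the grasp point (between the pads) lies 19 mm behind it; z points along the fingers, y is the line along which they close (so a half turn about z gives the same grasp; the last joint's range is limited). The gripper opens to 85 mm and grips with 20 to 120 N. Pads are 22 mm wide; open, the fingers measure 114 mm over their backs; the gripper's body (76 mm by 85 mm) begins 54 mm behind the grasp point. The pads swing forward as they close: fully open they stand 13 mm farther back than shut.
Start: joints at [1.117, 0.332, -0.065, 1.46, 0.022, 1.35, -0.088], TCP at [0.261, -0.568, 0.231] pointing down, gripper open.
Joint ranges: [-2.6, 2.6], [-0.5, 2.12], [-1.47, 1.34], [0.16, 2.42], [-1.27, 4.41], [0.06, 2.06], [-2.6, 2.6]. Speed limits (rad/s): [2.22, 2.22, 2.79, 2.79, 3.14, 3.14, 3.14].

### API

Orientations are given as a unit quaternion [x, y, z, w].
In Python, from workcell import * gives the robot as it stands.
- The arm moves only by the tool step_arm, never from a script. Its argument "commands" is one flat list of numbers, 7 for each row, row after row: the finger opening in mm, from 0 to 85.4, then the shift along the world's x, y, z as a fraction of full scale, then the turn, a rotation vector about the world's x, y, z as a fraction of full scale. A call has exactly 10 rows; each row is the pose to reach, as a shift and turn from the pose commanded when the call began, turning the shorter way round; what a row does not reach only later rows make up. Full scale, the value 1, is 0.6 m for a shift and pi rad for a turn. A row lasts 1/8 s, in which the tool goes at most 62.5 mm and 10.7 degrees, less where a joint would pass 70% of its speed; a pose out of reach is approached as far as the arm can. A call with a number of a shift or a turn outside -1 to 1 is refused whole. A call with a gripper value outside its range is refused whole. The fingers move at their own pace and stop on an object; "squeeze" is the grip in N (left out, the last holds). Time passes only in rows, so rows that repeat a pose let the fingers close, or fill a call up. It gives the time, the measured TCP pose, the force, the opening and the grip force at its end, in the units of the state.
- get_obs(): the state, without advancing time (a new reading comes with each control period).
- camera(name): name is "scene" or "top" or "wrist"; returns the picture (400x640x3 uint8, red, green, blue); there is no depth.
- camera_params(name): a dict with "mtx" (3x3 intrinsics, pixels), "dist" ([k1, k2, p1, p2, k3] as OpenCV has them; the pictures are not rectified), "extrinsics" (4x4, takes a point from world to camera coordinates); the wrist camera has in their place "tool_from_camera" (4x4, takes a point from camera to tool coordinates, whose origin is the TCP and whose axes are the flange's). Camera axes: x right, y down, z forward; pixel columns grow to the right and rows downward; lengths in m; the calibration is good to about 2 mm. A picture is of the moment at which its call begins: read the wrist's pose just before it. camera_params takes no time and is no camera call.
- hand_in(): hands the job in; it is judged then, once.
The state is a dict: "clock": time; "joint_pos": joint angles; "joint_velocities": joint speeds; "tau": joint torques, N m; "position": TCP position; "ee_rot": TCP orientation; "ft_force": force on the tool from outside, world axes, zero at the start; "torque": the same for the moment, N m; "grip_width": opening from 0.0 (shut) to 1.0 (fully open); "grasp_force": force on a finger pad.
Only numpy, scipy, OpenCV 4.12 (cv2) and the standard library are available. Lean on these libraries where they do the work, as an engineer would, in place of code of your own. Each camera call takes 0.05 s, during which the arm holds its last target. There are 200 camera calls.

### The job

Lay the loose square dop holder centred in the two raised saddles of the inspection stand, with its purple gem towards the lens, and let go of it. Then press the red-handled ratchet lever down exactly four clicks from its rest, never on into a fifth, so that the cradle lifts the gem level with the lens. The lever springs back when let go, so finish while still holding it down at the fourth click with the fingers, and leave everything else on the bench where it is.

Things in the scene. Friction and masses are not known exactly. Their poses are not given: they have to be found in the camera images.
- dop: The loose dop holder (60 g): a plain aluminium bar 14 x 14 mm square and 100 mm long with thin black bands near its ends, lying flat on the bench; a 6 mm brass dop and a faceted purple gem (13 mm) stick out 21 mm from its +y end. Origin: middle of the bar's underside; y along the bar towards the gem, z up.
- dop_mid (a point): Centre of the square bar, half-way up (7 mm above its underside); y along the bar towards the gem, x across it (the way to grip), z up.
- gem (a point): Centre of the purple gem, 66 mm from dop_mid along the bar's +y.
- stand: Grey inspection stand, fixed to the bench: base plate 160 (x) x 280 (y) x 12 mm, reaching from y -110 to +170 mm. Origin on the bench; z up. From it, in mm: cradle middle at (0, 55), lens at (0, 155, 93), lever pivot at (-10, -70, 90), a dark block at (65, -70) up to 97 high, a brass toothed wheel of 48 radius round the pivot.
- cradle: Lifting aluminium cradle on the stand: two narrow uprights 60 mm apart along y (each 8 mm thick), each topped by a saddle: a flat floor 17 mm wide, 70 mm above the bench with the lever at rest, between black sides that flare out at 65 deg to a mouth about 31 mm wide, 15 mm higher. Origin 77 mm below the seat. Rises 4 mm per click of the lever.
- seat (a point): Where dop_mid belongs: midway between the two uprights, 7 mm above the saddle floors. Between the uprights the space is free down to 46 mm below this point. y along the laid bar towards the lens, x across it, z up. Moves with the cradle.
- lens (a point): Centre of the round upright lens with black rim (51 mm outside, top 119 mm above the bench), fixed on the stand 100 mm from the cradle's middle in the seat's +y direction, 16 mm higher than the seat at rest; its axis lies along y.
- lever_pivot (a point): Pivot of the ratchet lever, fixed on the stand, 90 mm above the bench; axis along the stand's y. From here the lens centre lies 10 mm to the stand's +x and 225 mm to its +y.
- handle (a point): Centre of the red cross handle of the lever, a round bar, 16 mm in diameter and 56 mm long, level along the stand's y. It is 120 mm from the pivot towards the stand's -x (the robot's side) and, at rest, 0.45 rad above level (142 mm above the bench); pressed, it swings down about the pivot.
- lever (a joint): Ratchet lever angle, rad: 0 at rest on its upper stop, growing as it is pressed down, to 0.90. Clicks into a notch every 0.15 (18 mm at the handle): first at 0.15, fourth at 0.60. Takes 1 to 10 N at the handle: the push sinks between notches and at each click jumps up by about 6 N within 0.03 rad. The return spring beats the notches: let go, it returns to 0.
- dop_rack: Bystander: slotted oak block 70 x 160 x 45 mm with upright dop sticks, 140 mm high in all. Origin: centre of its underside.
- dop_pot: Bystander: squat brass dop pot, 76 mm across without its two black side handles (about 150 mm over them), 48 mm high. Origin: centre of its underside.
- amethyst: Bystander: rough purple amethyst chunk, 80 mm across, about 65 mm high. Origin: centre of its underside.
- quill: Bystander: grey cast-iron faceting quill, about 170 mm long, 88 mm high. Origin: centre of its foot's underside.
- lap: Bystander: round blue ceramic polishing lap lying flat, 170 mm across, 12 mm thick. Origin: centre of its underside.
There are look-alikes about, which are no part of the job. Of the things that look like the dop, take the one that is farthest to the robot's left at the start.

How it is judged:
On the way:
1. the dop holder lies in both saddles, gem towards the lens, let go, with the lever still at rest (x of dop_mid in the frame of seat between -0.005 and 0.005 m and y of dop_mid in the frame of seat between -0.015 and 0.015 m and z of dop_mid in the frame of seat between -0.004 and 0.004 m and angle between the y axis of dop_mid and the y axis of seat, either way round below 0.12 rad and horizontal distance between gem and lens below 0.06 m and contact force between dop and the arm below 0.05 N and linear speed of dop below 0.02 m/s and value of joint lever below 0.06 rad), for 0.2 s.
At the end, for the whole second after the job is handed in: The lever is held still by the fingers (more than 0.8 N on it) at its fourth click (0.54 to 0.66 rad); the dop holder rests untouched in the raised saddles, within 5 mm across, 15 mm along, 4 mm in height and 0.12 rad of the seat, its gem on the lens side (x of dop_mid in the frame of seat between -0.005 and 0.005 m and y of dop_mid in the frame of seat between -0.015 and 0.015 m and z of dop_mid in the frame of seat between -0.004 and 0.004 m and angle between the y axis of dop_mid and the y axis of seat, either way round below 0.12 rad and horizontal distance between gem and lens below 0.06 m and contact force between dop and the arm below 0.05 N and linear speed of dop below 0.02 m/s and value of joint lever between 0.54 and 0.66 rad and contact force between lever and the fingers above 0.8 N and velocity of joint lever between -0.1 and 0.1 rad/s); the arm keeps its last pose, push and grip.
It fails at once if the lever is pressed on into the fifth click (value of joint lever above 0.71 rad).
It fails at once if a bystander (rack, pot, amethyst, quill or lap) is shifted by more than 30 mm (distance of any of dop_rack, dop_pot, amethyst, quill, lap from where it was at the start of the episode above 0.03 m).
It also fails if it takes over 64 s, if anything falls off the work surface, if the arm or the gripper's body presses on something with over 40 N, if the wrist force passes 120 N, or if a joint passes its speed limit or range.

## Working session

There is one attempt and no reset: what is moved stays moved. The work goes in short steps, Python scripts to look and compute and a tool call to move; the robot and the scene stay as the last step left them, time stands still between calls to the robot, and variables do not carry over. Pictures are saved under pics/ and viewed, at most 12 in all, crops included, and the job is handed in when it is done.

Besides the shell and the picture viewer there is one more tool, called after "Emit:" by a JSON object that holds its "method" and its "body", one argument or row to a line. step_arm: Moves the arm, as the interface text tells. Its arguments: {"type":"object","properties":{"commands":{"type":"array","items":{"type":"number"}},"squeeze":{"type":"number"}},"required":["commands"]}

```bash
mkdir -p pics; python3 - <<'E'
from workcell import *
import cv2,numpy as np
o=get_obs();print(o)
for n in ("scene","top"):
    cv2.imwrite(f"pics/{n}0.png",camera(n)[:,:,::-1]);p=camera_params(n);print(n,{k:np.round(v,4).tolist() for k,v in p.items()})
print(camera_params("wrist"))
E
```

```text
{'clock': 0.0, 'joint_pos': array([ 1.11740988,  0.33286641, -0.06475508,  1.46094979,  0.02155952,
        1.34989469, -0.08850402]), 'joint_velocities': array([ 8.53824621e-04,  1.62079709e-03,  1.32349969e-03, -6.76409072e-05,
       -4.42046038e-04,  5.34077565e-04,  1.41344646e-03]), 'tau': array([-3.53772220e-04, -6.25444508e+01,  4.86704567e-02, -3.91610062e+01,
        1.60654873e-02,  9.82896192e-03,  1.80165728e-05]), 'position': array([ 0.26086938, -0.56753598,  0.23051542]), 'ee_rot': array([ 9.76885730e-01,  2.13760993e-01, -1.56749037e-04, -6.95098513e-04]), 'ft_force': array([ 0.18118594,  0.63294603, -0.42211658]), 'torque': array([ 0.0041882 , -0.0021932 , -0.03769495]), 'grasp_force': 0.0, 'grip_width': 1.001651166784904}
scene {'mtx': [[490.1517, 0.0, 313.5042], [0.0, 490.1517, 197.4633], [0.0, 0.0, 1.0]], 'dist': [-0.0212, 0.0, 0.0, 0.0, 0.0], 'extrinsics': [[0.8243, 0.5661, -0.003, -0.4794], [0.4879, -0.7131, -0.5035, -0.2136], [-0.2872, 0.4136, -0.864, 1.7925], [0.0, 0.0, 0.0, 1.0]]}
top {'mtx': [[379.2945, 0.0, 320.7617], [0.0, 379.2945, 208.9731], [0.0, 0.0, 1.0]], 'dist': [0.0209, 0.0, 0.0, 0.0, 0.0], 'extrinsics': [[-0.0173, -0.9998, -0.0057, 0.0505], [-0.9969, 0.0177, -0.0768, 0.5897], [0.0769, 0.0044, -0.997, 1.511], [0.0, 0.0, 0.0, 1.0]]}
{'mtx': array([[328.78128859,   0.        , 325.17883763],
       [  0.        , 328.78128859, 195.83214429],
       [  0.        ,   0.        ,   1.        ]]), 'dist': array([0.00582142, 0.        , 0.        , 0.        , 0.        ]), 'tool_from_camera': array([[ 4.05738510e-04, -9.59235477e-01, -2.82607739e-01,
         7.13939858e-02],
       [ 9.99999338e-01,  6.93524212e-04, -9.18286202e-04,
        -1.31366282e-04],
       [ 1.07684801e-03, -2.82607179e-01,  9.59235124e-01,
        -1.42899251e-01],
       [ 0.00000000e+00,  0.00000000e+00,  0.00000000e+00,
         1.00000000e+00]])}
```

View pics/scene0.png

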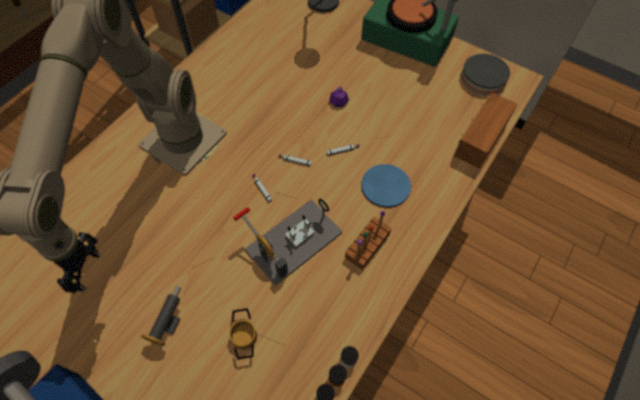

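View pics/top0.png

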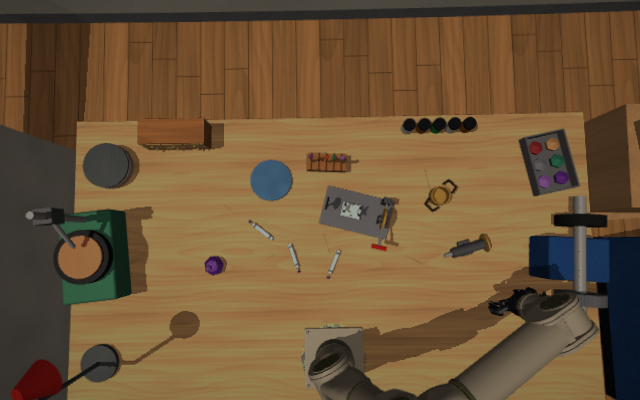

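The scene view shows three look-alike bars. In the top view they are at about (261,230), (294,258) and (334,264), and the leftmost, (261,230), is the one to take. In the top view the stand is at about (357,212), with its lens to the left (+y) and the red handle at (379,247).

```bash
cat > h.py <<'E'
from workcell import *
import cv2,numpy as np
from scipy.spatial.transform import Rotation as R
def cam(n):
    p=camera_params(n)
    if n=="wrist":
        o=get_obs();T=np.eye(4);T[:3,:3]=R.from_quat(o["ee_rot"]).as_matrix();T[:3,3]=o["position"]
        return p["mtx"],p["dist"],T@p["tool_from_camera"]
    return p["mtx"],p["dist"],np.linalg.inv(p["extrinsics"])
def ray(c,uv):
    q=cv2.undistortPoints(np.array([[uv]],float),c[0],c[1])[0,0]
    return c[2][:3,3],c[2][:3,:3]@np.array([q[0],q[1],1])
def onz(c,uv,z):
    o,d=ray(c,uv);return o+d*(z-o[2])/d[2]
def two(c1,u1,c2,u2):
    o1,d1=ray(c1,u1);o2,d2=ray(c2,u2);s=np.linalg.lstsq(np.c_[d1,-d2],o2-o1,rcond=None)[0]
    a,b=o1+s[0]*d1,o2+s[1]*d2;return (a+b)/2,np.linalg.norm(a-b)
def proj(c,P):
    E=np.linalg.inv(c[2]);return cv2.projectPoints(np.array(P,float).reshape(-1,1,3),cv2.Rodrigues(E[:3,:3])[0],E[:3,3],c[0],c[1])[0][:,0]
def blobs(m,amin=5):
    n,l,s,c=cv2.connectedComponentsWithStats(m.astype(np.uint8));r=[]
    for i in range(1,n):
        if s[i,4]>=amin:
            pts=np.argwhere(l==i)[:,::-1].astype(np.float32);r.append((s[i,4],c[i],cv2.minAreaRect(pts),cv2.boxPoints(cv2.minAreaRect(pts))))
    return r
E
python3 - <<'E'
from h import *
t=cv2.imread("pics/top0.png");s=cv2.imread("pics/scene0.png")
C=cam("top");S=cam("scene")
a=cv2.resize(t[175:285,235:415],None,fx=4.4,fy=4.4,interpolation=cv2.INTER_CUBIC)
b=cv2.resize(s[130:290,225:405],None,fx=3.7,fy=3.7,interpolation=cv2.INTER_CUBIC)
cv2.imwrite("pics/ta.png",a);cv2.imwrite("pics/sb.png",b)
def red(i):
    h=cv2.cvtColor(i,cv2.COLOR_BGR2HSV);return ((h[...,0]<6)|(h[...,0]>174))&(h[...,1]>170)&(h[...,2]>90)
for i,r in ((t,(slice(235,260),slice(365,400))),(s,(slice(195,230),slice(225,260)))):
    m=np.zeros(i.shape[:2],bool);m[r]=red(i)[r]
    for q in blobs(m):print(q[0],q[1],q[2])
print(onz(C,(261,230),.007),onz(C,(379,247),.142),two(C,(379,247),S,(242,214)))
E
```

```text
48 [378.35416667 246.89583333] ((378.5, 247.00003051757812), (14.067066192626953, 3.152963161468506), 14.03624439239502)
62 [241.03225806 213.35483871] ((241.16893005371094, 213.2364959716797), (3.6036767959594727, 17.20465087890625), 54.462318420410156)
[0.51017103 0.28487244 0.007     ] [ 0.43657888 -0.17306641  0.142     ] (array([ 0.43776415, -0.1717338 ,  0.14447722]), np.float64(0.002947100768097734))
```

View pics/ta.png

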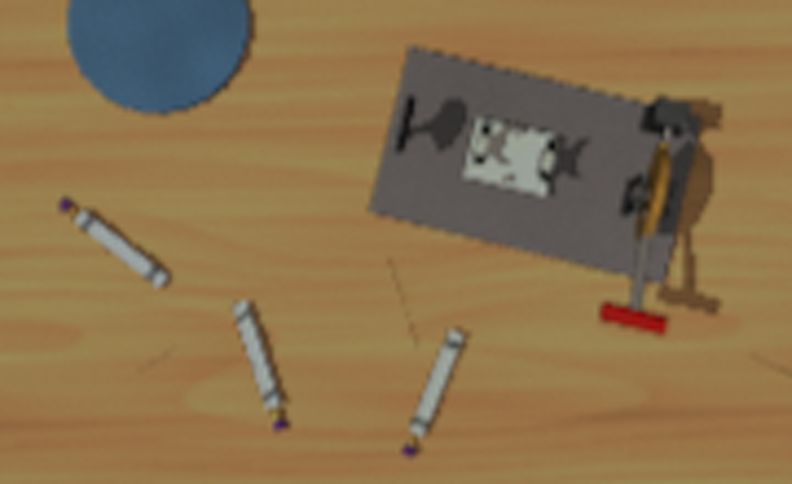

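View pics/sb.png

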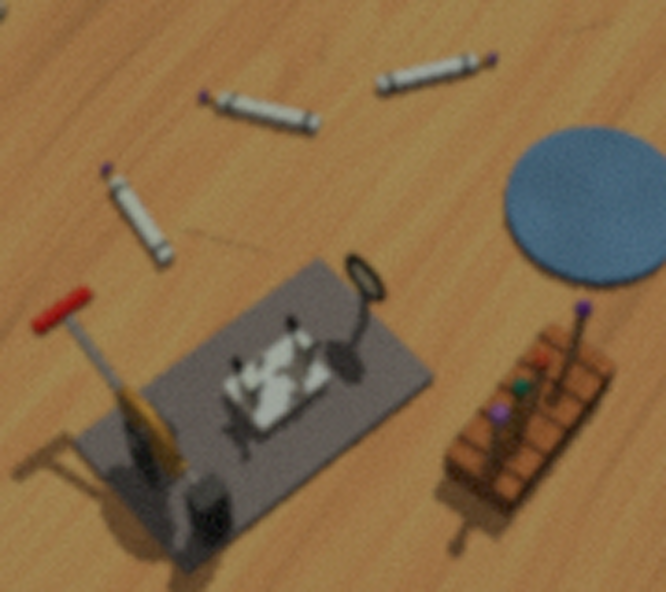

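The crops show the target dop, gem at (66,204) and bar from (83,216) to (163,280), with the gem pointing +x,+y. They also show the stand plate corners (410,47), (370,210) and (665,283), the lens at the left and the red handle at (634,318).

```bash
python3 - <<'E'
from h import *
C=cam("top");f=lambda u,z:onz(C,(235+u[0]/4.4-.4,175+u[1]/4.4-.4),z)
t=cv2.imread("pics/top0.png");h=cv2.cvtColor(t,cv2.COLOR_BGR2HSV)
m=np.zeros(t.shape[:2],bool);r=(slice(215,245),slice(243,280));m[r]=(h[...,1]<70)[r]&(h[...,2]>90)[r]
for q in blobs(m):print(q[0],q[1],q[2]);a=q[1]
g=f((66,204),.007);e1=f((83,216),.014);e2=f((163,280),.014)
print("dop",g,e1,e2,onz(C,a,.014))
d=g-e2;print("yaw gem dir deg",np.degrees(np.arctan2(d[1],d[0])))
A,B,D=f((410,47),.012),f((370,210),.012),f((665,283),.012)
print("corners",A,B,D,np.linalg.norm(A-B),np.linalg.norm(B-D))
sy=(B-D)[:2];sy/=np.linalg.norm(sy);sx=np.array([sy[1],-sy[0]])
print("sy",sy,np.degrees(np.arctan2(sy[1],sy[0])))
O=B[:2]+80*.001*sx-.17*sy
O2=D[:2]+.08*sx+.11*sy;print("O",O,O2);O=(O+O2)/2
print("seat",O+.055*sy,"lens",O+.155*sy,"handle",O-.07*sy+(-.01-.12*np.cos(.45))*sx)
E
```

```text
96 [262.15625 231.     ] ((262.3414611816406, 231.0731964111328), (24.987802505493164, 4.06051778793335), 38.65980911254883)
dop [0.54779032 0.33115475 0.007     ] [0.53610159 0.31416947 0.014     ] [0.47597398 0.24084511 0.014     ] [0.50587254 0.27907048 0.014     ]
yaw gem dir deg 51.50745729116951
corners [0.68798505 0.00979901 0.012     ] [0.53705045 0.04954333 0.012     ] [ 0.46529755 -0.2202291   0.012     ] 0.15607966904522316 0.2791516554937676
sy [0.25703915 0.96640099] 75.10555203332369
O [ 0.57066588 -0.13530797] [ 0.57088393 -0.13448813]
seat [ 0.58491206 -0.08174599] lens [0.61061597 0.01489411] handle [ 0.438695   -0.17220171]
```

Emit:
{"method": "step_arm", "body": {
  "commands": [85, 0.283, 0.55, 0.117, 0, 0, 0.149, 85, 0.283, 0.55, 0.117, 0, 0, 0.149, 85, 0.283, 0.55, 0.117, 0, 0, 0.149, 85, 0.283, 0.55, 0.117, 0, 0, 0.149, 85, 0.283, 0.55, 0.117, 0, 0, 0.149, 85, 0.283, 0.55, 0.117, 0, 0, 0.149, 85, 0.367, 0.95, 0.117, 0, 0, 0.149, 85, 0.367, 0.95, 0.117, 0, 0, 0.149, 85, 0.367, 0.95, 0.117, 0, 0, 0.149, 85, 0.367, 0.95, 0.117, 0, 0, 0.149]
}}

```text
clock: 1.35
position: [0.4811, 0.0041, 0.3015]
ee_rot: [0.901, 0.434, -0.0, 0.0]
ft_force: [1.6, -0.5, 0.4]
grip_width: 0.998
grasp_force: 0.0
```

Emit:
{"method": "step_arm", "body": {
  "commands": [85, 0.04, 0.457, -0.233, 0, 0, 0, 85, 0.04, 0.457, -0.233, 0, 0, 0, 85, 0.04, 0.457, -0.233, 0, 0, 0, 85, 0.04, 0.457, -0.233, 0, 0, 0, 85, 0.04, 0.457, -0.233, 0, 0, 0, 85, 0.04, 0.457, -0.233, 0, 0, 0, 85, 0.04, 0.457, -0.233, 0, 0, 0, 85, 0.04, 0.457, -0.233, 0, 0, 0, 85, 0.04, 0.457, -0.233, 0, 0, 0, 85, 0.04, 0.457, -0.233, 0, 0, 0]
}}

```text
clock: 2.6
position: [0.5056, 0.2756, 0.1622]
ee_rot: [0.901, 0.434, 0.0, 0.0]
ft_force: [0.1, 1.0, -0.1]
grip_width: 0.996
grasp_force: 0.0
```

```bash
python3 - <<'E'
from h import *
C=cam("wrist");i=camera("wrist")[:,:,::-1].copy();cv2.imwrite("pics/w1.png",i)
h=cv2.cvtColor(i,cv2.COLOR_BGR2HSV)
m=(h[...,1]<60)&(h[...,2]>100)
for q in blobs(m,150):print(q[0],q[1],q[2],[onz(C,b,.014).round(4)[:2] for b in q[3]])
p=(h[...,0]>120)&(h[...,0]<160)&(h[...,1]>80)
for q in blobs(p,30):print("p",q[0],q[1],onz(C,q[1],.008))
E
```

```text
166 [320.62650602 128.19879518] ((320.5, 128.0), (10.0, 15.0), 90.0) [array([0.5293, 0.3229]), array([0.5394, 0.3148]), array([0.5341, 0.3081]), array([0.5239, 0.3163])]
1077 [320.68802228 177.48189415] ((321.0, 178.0), (74.0, 14.0), 90.0) [array([0.5202, 0.3103]), array([0.5298, 0.3027]), array([0.4869, 0.2486]), array([0.4767, 0.2568])]
800 [319.94625 326.47625] ((319.55126953125, 326.6464538574219), (13.758005142211914, 61.79201126098633), 38.23382568359375) [array([0.3671, 0.154 ]), array([0.4355, 0.1751]), array([0.438 , 0.1604]), array([0.3691, 0.1383])]
p 7189 [49.29266936 97.48379469] [0.36449666 0.48085093 0.008     ]
p 100 [320.6  103.25] [0.54462705 0.33160891 0.008     ]
```

View pics/w1.png

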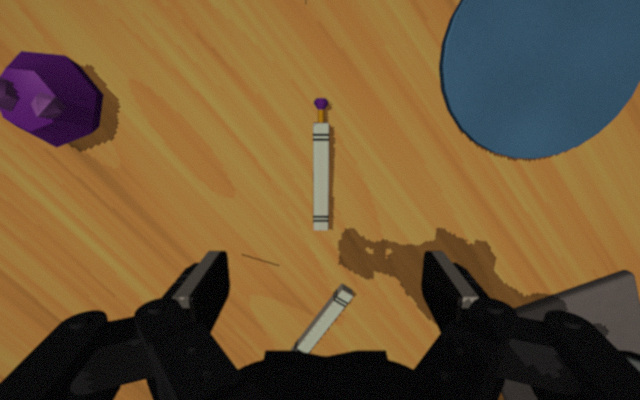

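The wrist view shows the dop straight up the image at column 321, with the bar on rows 123–230 and the gem at (321,103). That puts dop_mid at about (0.5034, 0.2798), and the yaw is aligned.

Emit:
{"method": "step_arm", "body": {
  "commands": [50, -0.0037, 0.007, -0.1, 0, 0, 0, 50, -0.0037, 0.007, -0.2, 0, 0, 0, 50, -0.0037, 0.007, -0.23, 0, 0, 0, 40, -0.0037, 0.007, -0.25, 0, 0, 0, 40, -0.0037, 0.007, -0.2645, 0, 0, 0, 40, -0.0037, 0.007, -0.2645, 0, 0, 0, 5, -0.0037, 0.007, -0.2645, 0, 0, 0, 5, -0.0037, 0.007, -0.2645, 0, 0, 0, 5, -0.0037, 0.007, -0.2645, 0, 0, 0, 5, -0.0037, 0.007, -0.2645, 0, 0, 0],
  "squeeze": 40
}}

```text
clock: 3.9
position: [0.5037, 0.2808, 0.0041]
ee_rot: [0.901, 0.434, 0.001, 0.0]
ft_force: [-1.0, -0.1, 6.6]
grip_width: 0.148
grasp_force: 41.2
```

Emit:
{"method": "step_arm", "body": {
  "commands": [5, 0, 0, 0.05, 0, 0, 0, 5, 0, 0, 0.15, 0, 0, 0, 5, 0, -0.05, 0.25, 0, 0, 0, 5, -0.01, -0.565, 0.327, 0, 0, 0.131, 5, -0.01, -0.565, 0.327, 0, 0, 0.131, 5, -0.01, -0.565, 0.327, 0, 0, 0.131, 5, -0.01, -0.565, 0.327, 0, 0, 0.131, 5, -0.01, -0.565, 0.327, 0, 0, 0.131, 5, -0.01, -0.565, 0.327, 0, 0, 0.131, 5, -0.01, -0.565, 0.327, 0, 0, 0.131]
}}

```text
clock: 5.15
position: [0.4969, -0.0601, 0.1995]
ee_rot: [0.794, 0.608, 0.0, 0.0]
ft_force: [-0.0, 0.0, -1.5]
grip_width: 0.147
grasp_force: 40.4
```

Emit:
{"method": "step_arm", "body": {
  "commands": [5, 0, 0, 0, 0, 0, 0, 5, 0, 0, 0, 0, 0, 0, 5, 0, 0, 0, 0, 0, 0, 5, 0, 0, 0, 0, 0, 0, 5, 0, 0, 0, 0, 0, 0, 5, 0, 0, 0, 0, 0, 0, 5, 0, 0, 0, 0, 0, 0, 5, 0, 0, 0, 0, 0, 0, 5, 0, 0, 0, 0, 0, 0, 5, 0, 0, 0, 0, 0, 0]
}}

```text
clock: 6.4
position: [0.497, -0.0585, 0.1992]
ee_rot: [0.793, 0.609, 0.0, 0.0]
ft_force: [0.3, -0.4, -0.6]
grip_width: 0.146
grasp_force: 40.4
```

```bash
python3 - <<'E'
from h import *
o=get_obs();print(o["position"],o["ee_rot"],o["joint_pos"].round(2))
C=cam("wrist");np.savez("c2.npz",a=C[0],b=C[1],c=C[2]);i=camera("wrist")[:,:,::-1].copy();cv2.imwrite("pics/w2.png",i)
s=np.array([.585,-.082]);sy=np.array([.257,.9664]);sx=np.array([.9664,-.257])
for k in (-.03,.03):print([proj(C,np.r_[s+k*sy+l*sx,z])[0].round(1) for l,z in((-.0085,.07),(.0085,.07),(-.0155,.085),(.0155,.085))])
E
```

```text
[ 0.49700194 -0.05852468  0.19923846] [7.92918390e-01 6.09327846e-01 3.22706799e-05 3.84912010e-05] [ 0.76  0.15 -0.78  1.79  0.11  1.24 -0.32]
[array([419.6, 219.6]), array([438.9, 219.6]), array([416.2, 225.9]), array([453.2, 225.9])]
[array([425.5, 151.6]), array([446. , 151.6]), array([422.1, 154.6]), array([461.6, 154.6])]
```

View pics/w2.png

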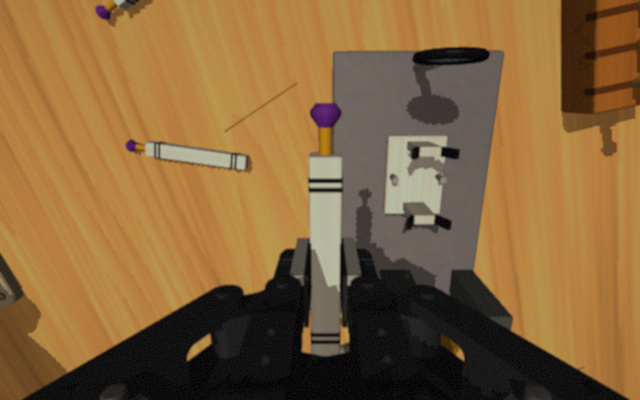

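The wrist view shows the dop held straight, with its gem at (325,115). The far saddle is at cols 411–459 on row 152, the near one at cols 406–451 on row 221, and the lens at (450,56). I'll read the saddle edges more precisely.

```bash
python3 - <<'E'
from h import *
i=cv2.imread("pics/w2.png");g=cv2.cvtColor(i,cv2.COLOR_BGR2GRAY)
for r in (148,150,152,154,156):print(r,g[r,405:465].tolist())
for r in (215,217,219,221,223,225):print(r,g[r,400:460].tolist())
a=i[130:240,380:480];cv2.imwrite("pics/z2.png",cv2.resize(a,None,fx=5.4,fy=5.4,interpolation=cv2.INTER_CUBIC))
E
```

```text
148 [181, 157, 117, 84, 80, 77, 73, 58, 44, 25, 21, 12, 11, 38, 87, 140, 168, 178, 176, 175, 174, 174, 178, 178, 176, 172, 173, 170, 170, 169, 171, 171, 172, 171, 170, 151, 102, 49, 23, 20, 21, 28, 30, 28, 32, 39, 47, 52, 57, 66, 68, 66, 73, 79, 82, 90, 96, 97, 94, 95]
150 [181, 171, 154, 134, 109, 85, 58, 37, 22, 16, 16, 19, 11, 41, 98, 146, 172, 177, 176, 180, 176, 177, 180, 177, 177, 176, 174, 177, 173, 175, 173, 175, 174, 174, 175, 151, 97, 37, 13, 3, 4, 9, 1, 8, 7, 18, 0, 14, 8, 10, 10, 19, 18, 31, 58, 82, 95, 98, 98, 96]
152 [180, 181, 180, 168, 147, 109, 66, 34, 20, 24, 13, 11, 15, 50, 112, 159, 174, 177, 178, 179, 178, 178, 179, 180, 177, 173, 175, 174, 174, 174, 175, 174, 174, 177, 174, 148, 90, 26, 6, 4, 13, 24, 1, 13, 18, 8, 16, 15, 16, 4, 9, 9, 14, 36, 60, 89, 94, 93, 97, 100]
154 [182, 180, 163, 139, 114, 95, 65, 34, 10, 19, 15, 12, 12, 58, 121, 166, 181, 176, 179, 176, 178, 181, 180, 178, 177, 175, 175, 177, 174, 174, 173, 174, 172, 176, 165, 133, 78, 17, 0, 9, 5, 14, 10, 14, 11, 8, 9, 6, 6, 13, 16, 1, 19, 34, 68, 90, 97, 98, 95, 95]
156 [182, 182, 178, 162, 133, 105, 6
[... 1117 characters left out ...]
78, 175, 177, 178, 181, 179, 182, 178, 173, 175, 176, 173, 173, 174, 173, 176, 172, 148, 96, 37, 14, 0, 15, 14, 10, 19, 9, 14, 9, 5, 8, 0, 6, 21, 35, 66, 89, 99, 99, 102, 100, 101, 97, 102]
223 [103, 101, 100, 96, 79, 60, 35, 18, 16, 20, 14, 11, 27, 74, 118, 149, 155, 155, 154, 151, 155, 156, 155, 154, 153, 150, 153, 151, 152, 150, 154, 153, 151, 129, 79, 34, 14, 13, 9, 1, 9, 23, 17, 10, 8, 18, 17, 13, 15, 15, 36, 63, 99, 104, 100, 98, 98, 98, 98, 97]
225 [101, 103, 100, 88, 71, 50, 35, 16, 16, 17, 6, 18, 33, 49, 64, 71, 74, 73, 75, 72, 74, 73, 71, 72, 73, 72, 71, 71, 69, 76, 70, 72, 70, 71, 57, 51, 43, 46, 37, 38, 24, 13, 11, 8, 10, 6, 9, 7, 6, 24, 38, 69, 98, 99, 101, 101, 96, 101, 97, 99]
```

View pics/z2.png

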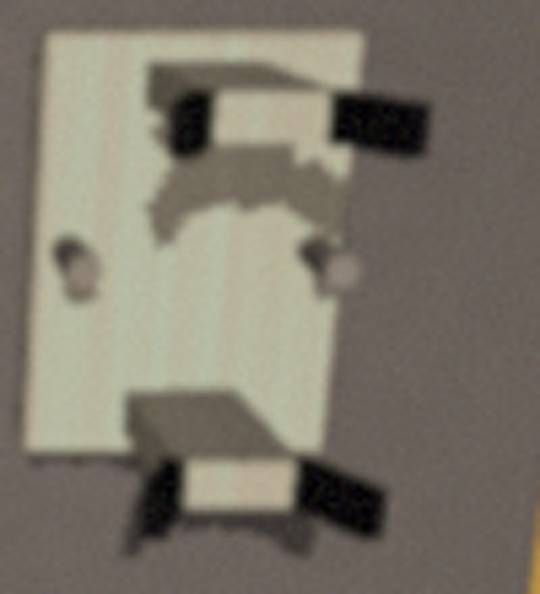

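```bash
python3 - <<'E'
from h import *
d=np.load("c2.npz");C=(d["a"],d["b"],d["c"])
F=onz(C,(430.3,152),.07);N=onz(C,(424,219.8),.07);dl=(F-N)[:2]
print(F,N,np.linalg.norm(dl),np.degrees(np.arctan2(dl[1],dl[0])),"seat",(F+N)[:2]/2)
T=np.array([.4970,-.0585]);yaw=2*np.arctan2(.60933,.79292);u=np.array([np.cos(yaw),np.sin(yaw)])
g=onz(C,(325,115),.2022)[:2];e=onz(C,(325.5,154),.2095)[:2]
print("toolyaw",np.degrees(yaw),"gem rel",(g-T)@u,"end rel",(e-T)@u,"lat",(e-T)@[u[1],-u[0]],(g-T)@[u[1],-u[0]])
L=onz(C,(450,56),.119);print("lens",L)
E
```

```text
[ 0.58832416 -0.05214547  0.07      ] [ 0.57278905 -0.10999784  0.07      ] 0.05990189020946907 74.9689433120968 seat [ 0.58055661 -0.08107166]
toolyaw 75.08191884256658 gem rel 0.06538912076776865 end rel 0.05035951968676222 lat -0.00040047281327060496 -0.0006141059883572932
lens [0.59726113 0.01581256 0.119     ]
```

Emit:
{"method": "step_arm", "body": {
  "commands": [5, 0.139, -0.038, 0, 0, 0, 0, 5, 0.139, -0.038, 0, 0, 0, 0, 5, 0.139, -0.038, -0.08, 0, 0, 0, 5, 0.139, -0.038, -0.148, 0, 0, 0, 5, 0.139, -0.038, -0.148, 0, 0, 0, 5, 0.139, -0.038, -0.165, 0, 0, 0, 5, 0.139, -0.038, -0.18, 0, 0, 0, 5, 0.139, -0.038, -0.195, 0, 0, 0, 5, 0.139, -0.038, -0.202, 0, 0, 0, 5, 0.139, -0.038, -0.202, 0, 0, 0]
}}

```text
clock: 7.7
position: [0.5803, -0.0813, 0.0779]
ee_rot: [0.793, 0.609, -0.0, -0.0]
ft_force: [-0.7, 0.2, -1.2]
grip_width: 0.151
grasp_force: 40.4
```

```bash
python3 - <<'E'
from h import *
o=get_obs();print(o["position"],o["ft_force"])
w=camera("wrist")[:,:,::-1];s=camera("scene")[:,:,::-1]
s=cv2.resize(s[180:280,240:350],None,fx=3.6,fy=4,interpolation=cv2.INTER_CUBIC)
cv2.imwrite("pics/w3.png",np.hstack([w[:,120:520],s]))
E
```

```text
[ 0.58031941 -0.08125795  0.07788177] [-0.68159864  0.19432724 -1.17073904]
```

View pics/w3.png

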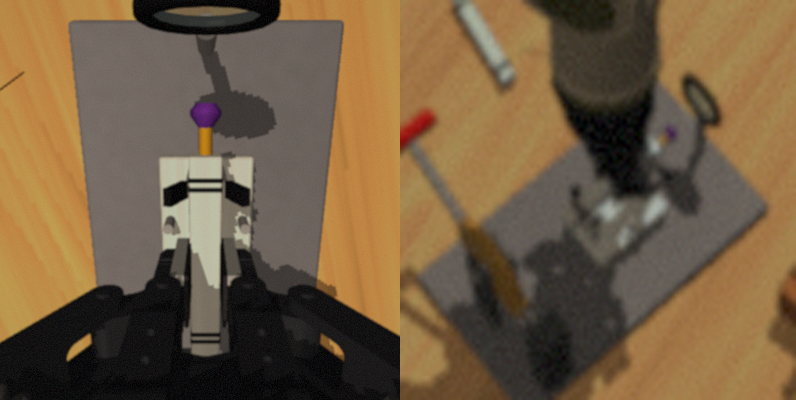

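The bar sits midway between the black saddle sides, with the gem towards the lens. I'll lower it the last 3 mm and release.

Emit:
{"method": "step_arm", "body": {
  "commands": [5, 0, 0, -0.003, 0, 0, 0, 5, 0, 0, -0.006, 0, 0, 0, 5, 0, 0, -0.006, 0, 0, 0, 20, 0, 0, -0.006, 0, 0, 0, 40, 0, 0, -0.006, 0, 0, 0, 40, 0, 0, -0.006, 0, 0, 0, 40, 0, 0, -0.006, 0, 0, 0, 40, 0, 0, -0.006, 0, 0, 0, 40, 0, 0, -0.006, 0, 0, 0, 40, 0, 0, -0.006, 0, 0, 0]
}}

```text
clock: 9.05
position: [0.5804, -0.0813, 0.0744]
ee_rot: [0.793, 0.609, 0.0, 0.0]
ft_force: [-0.1, -0.6, -0.7]
grip_width: 0.47
grasp_force: 0.0
```

Emit:
{"method": "step_arm", "body": {
  "commands": [40, 0, 0, 0.02, 0, 0, 0, 40, 0, 0, 0.06, 0, 0, 0, 40, 0, 0, 0.14, 0, 0, 0, 40, 0, 0, 0.23, 0, 0, 0, 40, -0.1, 0, 0.25, 0, 0, 0, 40, -0.15, 0, 0.25, 0, 0, 0, 40, -0.15, 0, 0.25, 0, 0, 0, 40, -0.15, 0, 0.25, 0, 0, 0, 40, -0.15, 0, 0.25, 0, 0, 0, 40, -0.15, 0, 0.25, 0, 0, 0]
}}

```text
clock: 10.3
position: [0.4908, -0.081, 0.2242]
ee_rot: [0.793, 0.61, 0.0, -0.0]
ft_force: [0.1, 0.2, -0.3]
grip_width: 0.471
grasp_force: 0.0
```

```bash
python3 - <<'E'
from h import *
o=get_obs();print(o["position"],o["ee_rot"],o["joint_pos"].round(2),o["ft_force"])
C=cam("wrist");np.savez("c4.npz",a=C[0],b=C[1],c=C[2]);w=camera("wrist")[:,:,::-1];s=camera("scene")[:,:,::-1]
cv2.imwrite("pics/w4r.png",w)
s=cv2.resize(s[180:280,240:350],None,fx=3.6,fy=4,interpolation=cv2.INTER_CUBIC)
cv2.imwrite("pics/w4.png",np.hstack([w[:,240:640],s]))
E
```

```text
[ 0.49079846 -0.08096759  0.22422477] [ 7.92727241e-01  6.09576288e-01  2.13578730e-04 -4.74485106e-04] [ 0.83  0.12 -0.8   1.77  0.09  1.29 -0.25] [ 0.05545705  0.21648078 -0.26956198]
```

View pics/w4.png

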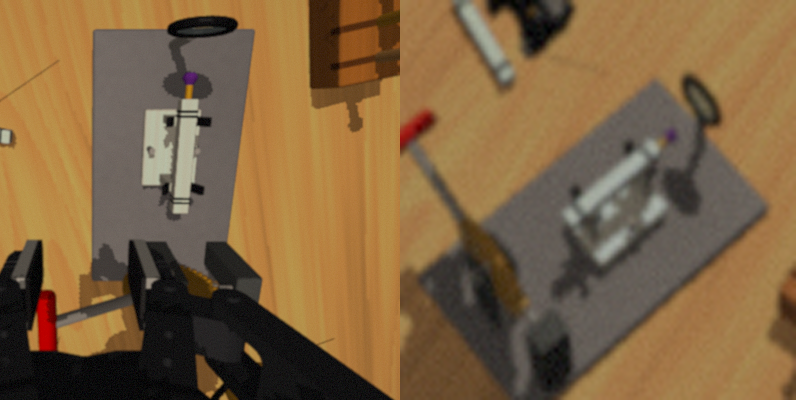

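The dop lies in both saddles, gem at (430,77) in the wrist frame, pointing at the lens. Next I'll move over the handle with the fingers closed.

Emit:
{"method": "step_arm", "body": {
  "commands": [0, -0.091, -0.151, 0, 0, 0, 0, 0, -0.091, -0.151, 0, 0, 0, 0, 0, -0.091, -0.151, 0, 0, 0, 0, 0, -0.091, -0.151, -0.05, 0, 0, 0, 0, -0.091, -0.151, -0.082, 0, 0, 0, 0, -0.091, -0.151, -0.1, 0, 0, 0, 0, -0.091, -0.151, -0.11, 0, 0, 0, 0, -0.091, -0.151, -0.112, 0, 0, 0, 0, -0.091, -0.151, -0.112, 0, 0, 0, 0, -0.091, -0.151, -0.112, 0, 0, 0]
}}

```text
clock: 11.65
position: [0.4361, -0.172, 0.1577]
ee_rot: [0.793, 0.609, 0.0, 0.0]
ft_force: [-0.3, -0.2, -0.2]
grip_width: -0.0
grasp_force: 0.0
```

```bash
python3 - <<'E'
from h import *
o=get_obs();print(o["position"],o["ft_force"])
w=camera("wrist")[:,:,::-1];s=camera("scene")[:,:,::-1]
s=cv2.resize(s[180:280,215:325],None,fx=3.6,fy=4,interpolation=cv2.INTER_CUBIC)
cv2.imwrite("pics/w5.png",np.hstack([w[:,120:520],s]))
E
```

```text
[ 0.43606691 -0.17203977  0.15770482] [-0.34663022 -0.18469519 -0.15668572]
```

View pics/w5.png

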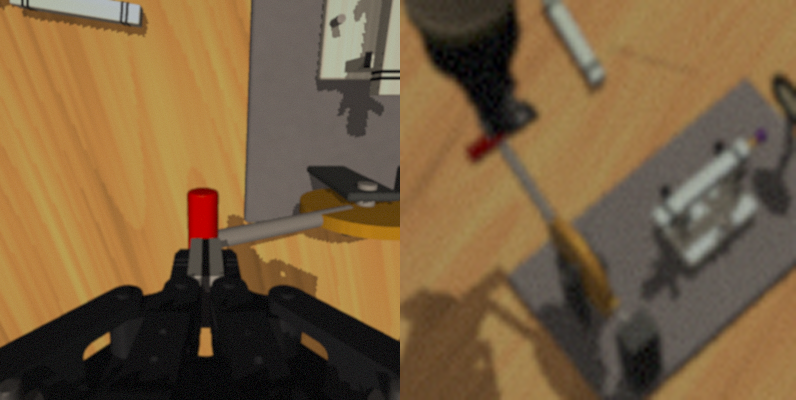

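The closed fingertips are over the red handle, whose middle is at column 203 against 206 for the tips, about 1 mm off. I'll press slowly along its arc, two clicks first.

Emit:
{"method": "step_arm", "body": {
  "commands": [0, -0.0016, 0.0004, -0.008, 0, 0, 0, 0, -0.003, 0.0008, -0.014, 0, 0, 0, 0, -0.006, 0.0016, -0.02, 0, 0, 0, 0, -0.009, 0.0024, -0.029, 0, 0, 0, 0, -0.0121, 0.0032, -0.038, 0, 0, 0, 0, -0.014, 0.0038, -0.047, 0, 0, 0, 0, -0.0162, 0.0044, -0.056, 0, 0, 0, 0, -0.0175, 0.0047, -0.064, 0, 0, 0, 0, -0.0185, 0.005, -0.07, 0, 0, 0, 0, -0.0185, 0.005, -0.07, 0, 0, 0]
}}

```text
clock: 13.0
position: [0.4241, -0.1689, 0.1152]
ee_rot: [0.793, 0.609, -0.001, -0.0]
ft_force: [-4.2, 0.9, 6.8]
grip_width: 0.001
grasp_force: 3.6
```

```bash
python3 - <<'E'
from h import *
o=get_obs();print(o["position"],o["ft_force"],o["grip_width"])
i=camera("scene")[:,:,::-1].copy();cv2.imwrite("pics/s6.png",i)
S=cam("scene");h=cv2.cvtColor(i,cv2.COLOR_BGR2HSV)
m=((h[...,0]<6)|(h[...,0]>174))&(h[...,1]>170)&(h[...,2]>70);m[:195]=0;m[260:]=0;m[:,:215]=0;m[:,290:]=0
for q in blobs(m):print(q[0],q[1])
sx=np.array([.9659,-.2588]);sy=np.array([.2588,.9659]);O=np.array([.5664,-.1342])
for q in (0,.15,.3,.45,.6):
    P=[np.r_[O+(-.01-.12*np.cos(.45-q))*sx+(-.07+k)*sy,.09+.12*np.sin(.45-q)] for k in(-.028,0,.028)]
    print(q,proj(S,P).round(1).tolist())
E
```

```text
[ 0.42411323 -0.16891193  0.11523867] [-4.2473906   0.92763337  6.76894558] 0.0011253492283761738
11 [236.         219.72727273]
0 [[233.2, 219.0], [240.8, 213.7], [248.3, 208.4]]
0.15 [[232.8, 220.2], [240.2, 214.8], [247.6, 209.6]]
0.3 [[232.8, 221.9], [240.2, 216.7], [247.5, 211.5]]
0.45 [[233.4, 224.3], [240.7, 219.1], [247.9, 213.9]]
0.6 [[234.5, 227.2], [241.7, 222.0], [248.9, 216.9]]
```

Emit:
{"method": "step_arm", "body": {
  "commands": [0, 0, 0, -0.006, 0, 0, 0, 0, 0, 0, -0.012, 0, 0, 0, 0, 0, 0, -0.018, 0, 0, 0, 0, 0, 0, -0.024, 0, 0, 0, 0, 0, 0, -0.03, 0, 0, 0, 0, 0, 0, -0.035, 0, 0, 0, 0, 0, 0, -0.04, 0, 0, 0, 0, 0, 0, -0.045, 0, 0, 0, 0, 0, 0, -0.05, 0, 0, 0, 0, 0, 0, -0.05, 0, 0, 0]
}}

```text
clock: 14.3
position: [0.4245, -0.1689, 0.085]
ee_rot: [0.793, 0.609, -0.0, -0.0]
ft_force: [-0.1, -0.2, 0.8]
grip_width: -0.003
grasp_force: 0.0
```

```bash
python3 - <<'E'
from h import *
o=get_obs();print(o["position"],o["ft_force"],o["grip_width"])
w=camera("wrist")[:,:,::-1];s=camera("scene")[:,:,::-1];cv2.imwrite("pics/s7.png",s)
s=cv2.resize(s[180:280,215:325],None,fx=3.6,fy=4,interpolation=cv2.INTER_CUBIC)
cv2.imwrite("pics/w7.png",np.hstack([w[:,120:520],s]))
E
```

```text
[ 0.42450163 -0.16887782  0.08503768] [-0.10947854 -0.17474491  0.75001288] -0.0030228466905818786
```

View pics/w7.png

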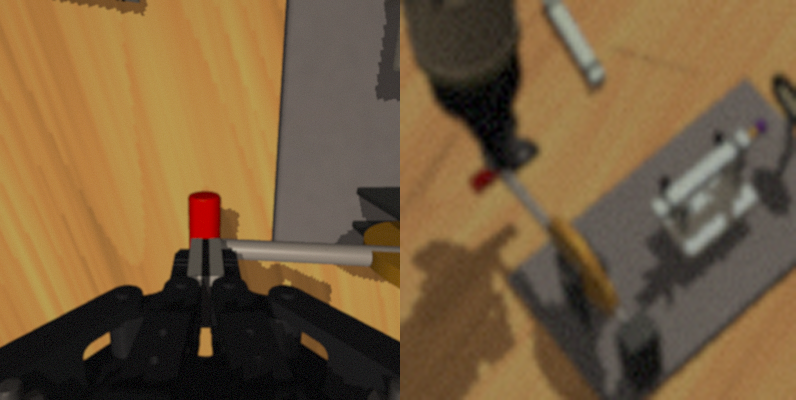

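The tips are still on the handle, with the force low just before the fourth notch (q about 0.56). I'll press into the click in small steps.

Emit:
{"method": "step_arm", "body": {
  "commands": [0, 0, 0, -0.002, 0, 0, 0, 0, 0, 0, -0.004, 0, 0, 0, 0, 0, 0, -0.006, 0, 0, 0, 0, 0, 0, -0.008, 0, 0, 0, 0, 0, 0, -0.009, 0, 0, 0, 0, 0, 0, -0.009, 0, 0, 0, 0, 0, 0, -0.009, 0, 0, 0, 0, 0, 0, -0.009, 0, 0, 0, 0, 0, 0, -0.009, 0, 0, 0, 0, 0, 0, -0.009, 0, 0, 0]
}}

```text
clock: 15.65
position: [0.4249, -0.169, 0.0801]
ee_rot: [0.793, 0.609, 0.0, 0.0]
ft_force: [-2.0, 1.0, 6.1]
grip_width: 0.001
grasp_force: 2.7
```

```bash
python3 - <<'E'
from workcell import *
o=get_obs();print(o["position"],o["ft_force"]);print(hand_in())
E
```

```text
[ 0.42493489 -0.168955    0.08011571] [-2.03397311  0.96143268  6.1412635 ]
the job is handed in; nothing more can be done
None
```

I laid the dop holder in both saddles with its gem towards the lens, and handed in with the closed fingers holding the lever at what force and fingertip height put at the fourth click (about 6 N, near 0.60 rad); no verdict came back.

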